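Raise the fume enclosure's sash to its working height

TASK

Open the bench-top fume enclosure to its working height: put the fingertips under the lip along the bottom of its sliding window and push the window up steadily until the underside of the lip is level with the tip of the black pointer on the left post, then take the hand away and leave the window standing there. Do not pinch the lip, and do not touch the glass of the window. Leave the glassware and everything else around it where it stands.

Things in the scene. Friction and masses are not known exactly. Their poses are not given: they have to be found in the camera images.
- hood: Bench-top fume enclosure, 610 wide (y) x 300 deep (x) x 690 mm high, fixed: white base slab 30 mm thick, aluminium posts (the two front ones 40 x 40 mm, at x = -0.13, y = +-0.285), clear walls and roof. Origin: centre of its underside, on the bench. x points into the enclosure, away from the operator, y to the operator's left, z up. The sash slides between the front posts.
- sash (a joint): Vertical slide of the sash (sliding window, 0.9 kg, counterweighted), in m: 0 = shut, growing as it rises, stop at 0.285. The underside of its lip is 0.034 m + this value above the bench. About 3 to 6 N upward moves it; it stays where it is left.
- lip_edge (a point): Point on the underside of the sash's lip, in the middle of its length, 4 mm behind its rounded front edge; moves with the sash. In the hood frame x = -0.181, y = 0; axes as the hood's. Below the lip is free air down to the bench, and down to the 30 mm base from 35 mm behind the front edge on.
- sash_lip: The lip: horizontal aluminium ledge along the bottom of the sash, 500 mm long (y), 8 mm thick, flat underside 65 mm deep, on under the window's bottom rail. Origin: middle of its front edge, at the level of its underside; axes as the hood's.
- sash_rail: Bottom rail of the sash, 45 to 65 mm behind the lip's front edge, its top 32 mm above the lip's underside, with the sloped cover (about 32 degrees) that runs from it down to the lip's front edge. Same origin and axes as sash_lip.
- sash_glass: Glass of the sash, 492 wide x 296 mm high x 5 mm thick, 55 mm behind the lip's front edge, from 31 mm above the lip's underside upward; same origin and axes as sash_lip. Not to be touched.
- pointer_tip (a point): Tip of the black cone pointer of the working-height clamp, an adjustable black clamp (54 x 54 x 26 mm) round the left (+y) front post. The cone points to the operator's right (-y) at the left end of the lip, 4 mm beside it; its tip is the mark. In the hood frame at x = -0.166, y = 0.254, at varying height.
- flask: Conical glass flask, foot 72 mm across, 100 mm high, inside the enclosure. Origin: centre of its foot.
- jar: Brown glass jar with black lid, 56 mm across, 75 mm high, inside the enclosure. Origin: centre of its foot.
- beaker: Glass beaker, 68 mm across, 90 mm high, on the bench in front of the left part of the lip. Origin: centre of its foot.
- wash_bottle: White wash bottle with blue cap and thin side spout, 68 mm across, 185 mm high, on the bench in front of the right part of the lip. Origin: centre of its foot.
- dish: Low glass dish, 90 mm across, 18 mm high, on the bench in front of the enclosure. Origin: centre of its foot.
- spatula: Steel laboratory spatula, a thin bar 175 mm long and 6 mm high with flattened ends, lying on the bench in front of the enclosure. Origin: under its middle.
- reagent: Brown glass reagent bottle with blue cap, 80 mm across, 155 mm high, on the bench to the left of the enclosure's front. Origin: centre of its foot.

How it is judged:
On the way:
1. the fingers, under the lip, have pushed the sash up to about the pointer (within 20 mm) (contact force between the fingers and sash_lip above 0.5 N and z of lip_edge in the frame of pointer_tip between -0.02 and 0.02 m).
At the end, for the whole second after the job is handed in: The underside of the lip is within 8 mm of the height of the pointer's tip, the sash is at rest there, and every loose thing is within 20 mm of where it stood (z of lip_edge in the frame of pointer_tip between -0.008 and 0.008 m and velocity of joint sash between -0.005 and 0.005 m/s and distance of each of flask, jar, beaker, wash_bottle, dish, spatula, reagent from where it was at the start of the episode below 0.02 m); the robot touches nothing.
It fails at once if the fingers touch the glass of the sash (contact force between the fingers and sash_glass above 1 N).
It fails at once if the lip or window edge is pinched: fingers bearing on the lip and on the rail or slope above it at once (contact force between the fingers and sash_rail above 1.5 N and contact force between the fingers and sash_lip above 1.5 N).
It fails at once if the sash is flung or jerked (faster than 0.4 m/s) (velocity of joint sash above 0.4 m/s or velocity of joint sash below -0.4 m/s).
It fails at once if a bystander is moved more than 20 mm, lifted or knocked over (distance of any of flask, jar, beaker, wash_bottle, dish, spatula, reagent from where it was at the start of the episode above 0.02 m).
It also fails if it takes over 43 s, if anything falls off the work surface, if the arm or the gripper's body presses on something with over 40 N, if the wrist force passes 120 N, or if a joint passes its speed limit or range.

ROBOT

A 6-joint arm with a two-finger parallel gripper is mounted at the origin on the work surface. World frame = base frame: x ahead of the robot, y to its left, z up, the work surface at z = 0. Lengths are in m, angles in rad, forces in N, time in s.
With the tool pointing down it reaches from about 0.3 to 0.875 m from the base axis. Payload 6.4 kg.
Tool frame: the origin (TCP) lies at the very end of the fingers, on their centre line; the grasp point (between the pads) lies 19 mm behind it; x points along the fingers, z is the direction in which the jaws open and shut, and the axes are right-handed (so a half turn about x gives the same grasp; the last joint's range is limited). The gripper opens to 88 mm and grips with 3 to 60 N. Pads are 18 mm wide; open, the fingers measure 123 mm over their backs; the gripper's body (75 mm by 187 mm) begins 45 mm behind the grasp point.
Start: joints at [1.019, 0.181, 1.607, -0, 1.354, -0.206], TCP at [0.195, 0.541, 0.239] pointing down, gripper open.
Joint ranges: [-2.99, 2.99], [-0.89, 2.07], [0.3, 2.58], [-1.14, 4.28], [0, 2.63], [-3.12, 3.12]. Speed limits (rad/s): [2.57, 2.57, 3.01, 3.14, 3.14, 3.14].

INTERFACE

Orientations are given as a unit quaternion [x, y, z, w].
In Python, from plant import state, read_camera, job_done, trace, spot_point gives the robot as it stands.
- The arm moves only by the shell command python3 -m jog 'ROWS' [FORCE]. ROWS is a JSON object of lists of equal length, an entry for each row: "xyz": the shift along the tool's x, y, z in m, a list of three; "rot": the turn, a rotation vector about the tool's x, y, z in rad, a list of three; "fingers": the closure, from -1 (fully open) to 1 (shut). A call has 1 to 20 rows; each row is the pose to reach, as a shift and turn from the pose measured when the call began, along the tool's axes at that moment; what a row does not reach only later rows make up. A row lasts 1/8 s, in which the tool goes at most 62.5 mm and 10.7 degrees, less where a joint would pass 70% of its speed; a pose out of reach is approached as far as the arm can. A call with a gripper value outside its range is refused whole. The fingers move at their own pace and stop on an object; FORCE is the grip in N (left out, the last holds). Time passes only in rows, so rows that repeat a pose let the fingers close. It gives the time, the measured TCP pose, the force and the opening at its end, in the units of the state.
- state(): the state, without advancing time (a new reading comes with each control period).
- read_camera(name): name is "scene" or "top" or "wrist"; returns a dict with "frame" (420x560x3 uint8, red, green, blue), "depth" (420x560 float32, m along the optical axis (not along the pixel's ray), 0 where there is no reading), "K" (3x3 intrinsics, pixels), "R" (3x3) and "t" (3): a world point X has camera coordinates R X + t; the wrist camera has in their place "tool_from_camera" (4x4, takes a point from camera to tool coordinates, whose origin is the TCP and whose axes are the tool frame's). Camera axes: x right, y down, z forward; pixel columns grow to the right and rows downward; lengths in m; the calibration is good to about 2 mm. A picture is of the moment at which its call begins: read the wrist's pose just before it.
- job_done(): hands the job in, once; it reports no verdict.
Trained networks look in the newest picture that a camera, given by its name, has taken for a name from the list of things; names that differ only in an ending like _2 or _b are one class to them, and where a whole thing is asked for, a point or a joint stands for the part that bears it (a point fixed in the world has none). Each returns a list of dicts, best first, with "confidence" (0 to 1); they miss things now and then, are a little off and sometimes report something else, mostly with a low value. They report only what shows in the picture. A call takes as long as a camera call.
- trace(query, camera): "mask" (420x560 bool, what is visible of it) and "box" ([centre column, centre row, width, height] in pixels, round what is visible of it).
- spot_point(query, camera): "pixel" ([row, column] in pixels: a listed point, or the origin of a listed thing).
The state is a dict: "time": time; "joint_pos": joint angles; "joint_velocities": joint speeds; "joint_efforts": joint torques, N m; "tool_pos": TCP position; "tool_rot": TCP orientation; "contact_force": force on the tool from outside, world axes, zero at the start; "wrist_torque": the same for the moment, N m; "gripper_width": finger opening in m.
Only numpy, scipy, OpenCV 4.12 (cv2) and the standard library are available. Lean on these libraries where they do the work, as an engineer would, in place of code of your own. Each camera call takes 0.05 s, during which the arm holds its last target.

## Working session

There is one attempt and no reset: what is moved stays moved. The work goes in short steps, Python scripts to look and compute and a shell command to move; the robot and the scene stay as the last step left them, time stands still between calls to the robot, and variables do not carry over. Pictures are saved under pics/ and viewed, and the job is handed in when it is done.

```bash
mkdir -p pics; ls; python3 - <<'E'
from plant import *
import cv2,numpy as np
s=state();print({k:np.round(v,3).tolist() for k,v in s.items()})
for c in ["scene","top","wrist"]:
    d=read_camera(c);cv2.imwrite(f"pics/{c}0.png",d["frame"][:,:,::-1])
    np.savez(f"pics/{c}0.npz",**d)
    for n in ["lip_edge","pointer_tip","sash_lip","hood","beaker","wash_bottle","dish","spatula","reagent"]:
        r=spot_point(n,c)
        out=[]
        for q in r[:2]:
            p=np.array(q["pixel"]);i,j=np.clip(p.round().astype(int),0,[419,559])
            z=d["depth"][i,j]
            X=None
            if "R" in d:
                X=np.array(d["R"]).T@(z*np.linalg.inv(d["K"])@[p[1],p[0],1]-d["t"])
                X=np.round(X,3)
            out.append((p.round(1).tolist(),round(q["confidence"],2),X))
        print(c,n,out)
E
```

```text
pics
{'time': 0.0, 'joint_pos': [1.019, 0.182, 1.608, -0.0, 1.354, -0.206], 'joint_velocities': [0.001, -0.0, 0.002, -0.001, 0.0, 0.0], 'joint_efforts': [-0.001, -43.385, -34.187, 0.07, 0.038, -0.0], 'tool_pos': [0.195, 0.541, 0.238], 'tool_rot': [-0.407, 0.579, 0.406, 0.578], 'contact_force': [0.881, -0.401, 0.014], 'wrist_torque': [0.015, -0.013, -0.025], 'gripper_width': 0.088}
scene lip_edge []
scene pointer_tip []
scene sash_lip []
scene hood []
scene beaker []
scene wash_bottle []
scene dish []
scene spatula []
scene reagent []
top lip_edge [([242.2, 302.9], 0.62, array([ 0.548,  0.032, -0.001]))]
top pointer_tip [([229.7, 203.0], 0.66, array([0.575, 0.325, 0.146]))]
top sash_lip [([240.7, 300.2], 0.93, array([0.552, 0.041, 0.004]))]
top hood []
top beaker [([267.3, 227.4], 0.59, array([0.468, 0.273, 0.004]))]
top wash_bottle [([270.8, 380.1], 0.95, array([ 0.457, -0.185,  0.126]))]
top dish [([280.5, 276.4], 0.73, array([0.426, 0.117, 0.002])), ([232.3, 202.7], 0.65, array([0.574, 0.339, 0.079]))]
top spatula [([276.9, 331.6], 0.51, array([ 0.437, -0.059,  0.   ])), ([280.0, 274.7], 0.29, array([ 0.428,  0.123, -0.001]))]
top reagent [([244.4, 194.6], 0.64, array([0.536, 0.358, 0.1  ]))]
wrist lip_edge []
wrist pointer_tip []
wrist sash_lip []
wrist hood []
wrist beaker []
wrist wash_bottle []
wrist dish []
wrist spatula []
wrist reagent []
```

View pics/scene0.png

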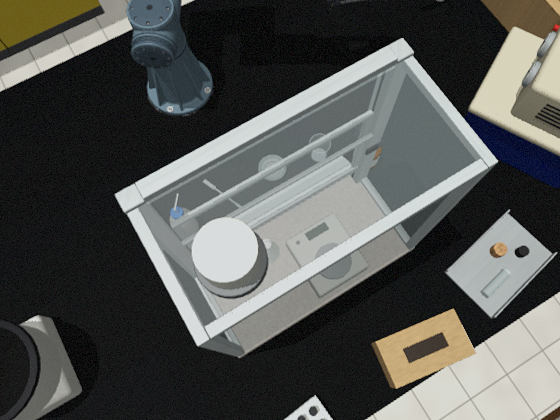

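View pics/top0.png

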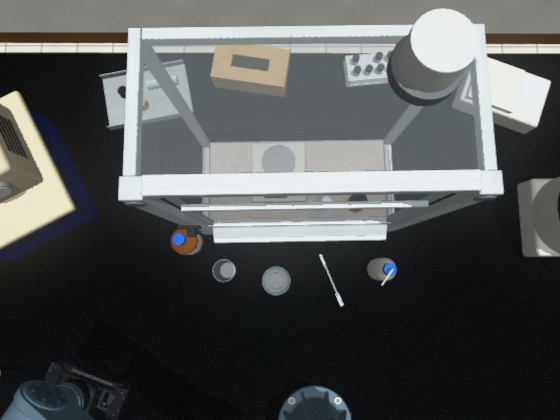

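View pics/wrist0.png

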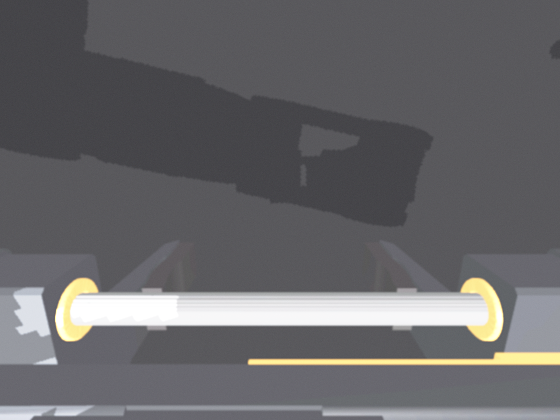

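```bash
python3 - <<'E'
import numpy as np,cv2
d=np.load("pics/top0.npz");K,R,t=d["K"],d["R"],d["t"];D=d["depth"]
print("cam",-R.T@t);print(R.round(3),K.round(1))
print(np.load("pics/wrist0.npz")["tool_from_camera"].round(3))
def P(r,c,z=None):return (R.T@((D[r,c] if z is None else z)*np.linalg.inv(K)@[c,r,1]-t)).round(4)
for c in (220,250,300,350,380):
  print(c,[P(r,c)[[0,2]].tolist() for r in range(222,246,2)])
for p in [(185,125),(180,490),(185,300),(205,300)]: print(p,P(*p))
v=cv2.resize(d["frame"][190:310,160:420,::-1],None,fx=3,fy=3,interpolation=cv2.INTER_NEAREST);cv2.imwrite("pics/z0.png",v)
v=cv2.resize(d["frame"][200:270,165:235,::-1],None,fx=8,fy=8,interpolation=cv2.INTER_CUBIC);cv2.imwrite("pics/z1.png",v)
E
```

```text
cam [0.46943236 0.08708593 1.31201243]
[[-0.003 -1.     0.007]
 [-0.99   0.002 -0.139]
 [ 0.139 -0.008 -0.99 ]] [[406.9   0.  288.9]
 [  0.  406.9 209.8]
 [  0.    0.    1. ]]
[[-0.001 -0.266  0.964 -0.147]
 [-0.    -0.964 -0.266  0.068]
 [ 1.    -0.     0.001 -0.   ]
 [ 0.     0.     0.     1.   ]]
220 [[0.5928, 0.1886], [0.5906, 0.1565], [0.5856, 0.1495], [0.5798, 0.1498], [0.5741, 0.1497], [0.5689, 0.1437], [0.563, 0.1446], [0.5579, 0.1361], [0.5522, 0.1356], [0.5465, 0.1342], [0.541, 0.13], [0.5421, 0.0058]]
250 [[0.5943, 0.1736], [0.5902, 0.1583], [0.5851, 0.1524], [0.5795, 0.1505], [0.5741, 0.1468], [0.5687, 0.1429], [0.5633, 0.139], [0.5575, 0.1383], [0.5519, 0.137], [0.5467, 0.127], [0.5486, -0.0006], [0.5422, 0.0004]]
300 [[0.5961, 0.154], [0.59, 0.1577], [0.585, 0.1498], [0.5794, 0.148], [0.5735, 0.1505], [0.5687, 0.1389], [0.5628, 0.1405], [0.5576, 0.1327], [0.552, 0.1304], [0.5461, 0.1315], [0.548, 0.0027], [0.5417, 0.0009]]
350 [[0.5954, 0.158], [0.5901, 0.153], [0.5843, 0.1535], [0.5792, 0.1468], [0.5739, 0.142], [0.5683, 0.1391], [0.563, 0.1328], [0.5573, 0.1318], [0.5519, 0.1267], [0.5541, 0.0018], [0.5476, 0.0035], [0.5413, -0.0]]
380 [[0.5951, 0.1583], [0.5901, 0.1512], [0.5842, 0.1526], [0.579, 0.1471], [0.5735, 0.1438], [0.568, 0.1402], [0.5625, 0.1374], [0.5571, 0.1315], [0.5512, 0.1328], [0.5537, 0.0047], [0.5473, 0.0041], [0.5411, 0.0001]]
(185, 125) [0.5972 0.3393 0.6831]
(180, 490) [ 0.6045 -0.2365  0.6828]
(185, 300) [0.5951 0.0649 0.6914]
(205, 300) [0.5983 0.057  0.4638]
```

View pics/z0.png

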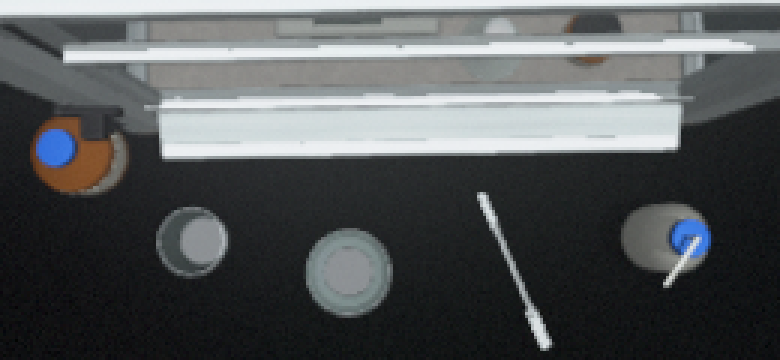

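View pics/z1.png

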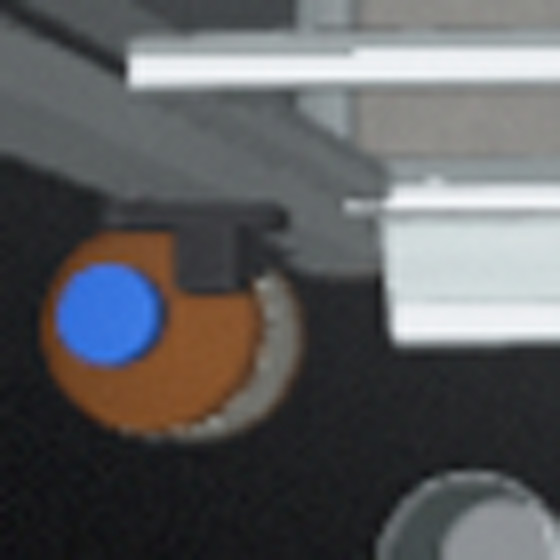

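```bash
cat > h.py <<'E'
from plant import *
import numpy as np,cv2
from scipy.spatial.transform import Rotation as Ro
def tgt(yaw,pitch):
    y,p=np.radians([yaw,pitch])
    x=np.array([np.cos(p)*np.cos(y),np.cos(p)*np.sin(y),-np.sin(p)])
    z=np.array([np.sin(y),-np.cos(y),0]); return Ro.from_matrix(np.c_[x,np.cross(z,x),z])
def plan(pos,yaw,pitch):
    s=state();R0=Ro.from_quat(s["tool_rot"]);T=tgt(yaw,pitch)
    print("xyz",R0.inv().apply(np.array(pos)-s["tool_pos"]).round(4),"rot",(R0.inv()*T).as_rotvec().round(4),"deg",np.degrees((R0.inv()*T).magnitude()).round(1))
def st():
    s=state();R=Ro.from_quat(s["tool_rot"]).as_matrix()
    print("t",s["time"],"pos",np.round(s["tool_pos"],4),"x",R[:,0].round(3),"y",R[:,1].round(3),"F",np.round(s["contact_force"],2),"q",np.round(s["joint_pos"],2),"w",s["gripper_width"])
E
python3 -c "
from h import *
st();plan((.45,.2,.28),20,20)"
```

```text
t 1.5 pos [0.1949 0.541  0.2387] x [-0. -0. -1.] y [-0.941  0.339  0.   ] F [ 0.64 -0.59 -0.3 ] q [ 1.02  0.18  1.61  0.    1.35 -0.21] w 0.08808919062201724
xyz [-0.0413 -0.3556 -0.2343] rot [ 2.0662 -1.4469  0.524 ] deg 147.6
```

```bash
sed -i 's/z=np.array(\[np.sin(y),-np.cos(y),0\])/z=np.array([-np.sin(y),np.cos(y),0])/' h.py
python3 -c "
from h import *
st();plan((.45,.2,.28),20,20);plan((.42,.2,.25),25,15)"
```

```text
t 1.5 pos [0.1949 0.541  0.2387] x [-0. -0. -1.] y [-0.941  0.339  0.   ] F [ 0.64 -0.59 -0.3 ] q [ 1.02  0.18  1.61  0.    1.35 -0.21] w 0.08808919062201724
xyz [-0.0413 -0.3556 -0.2343] rot [-0.6049 -0.4236 -1.1697] deg 79.3
xyz [-0.0113 -0.3274 -0.2445] rot [-0.665  -0.5103 -1.2377] deg 85.6
```

```bash
python3 -m jog '{"xyz":[[-0.04,-0.04,-0.03],[-0.04,-0.08,-0.055],[-0.04,-0.12,-0.08],[-0.04,-0.16,-0.105],[-0.04,-0.20,-0.13],[-0.04,-0.24,-0.16],[-0.04,-0.28,-0.19],[-0.04,-0.32,-0.21],[-0.04,-0.355,-0.234],[-0.04,-0.355,-0.234],[-0.04,-0.355,-0.234]],"rot":[[-0.06,-0.04,-0.12],[-0.12,-0.08,-0.23],[-0.18,-0.13,-0.35],[-0.24,-0.17,-0.47],[-0.30,-0.21,-0.58],[-0.36,-0.25,-0.70],[-0.42,-0.30,-0.82],[-0.48,-0.34,-0.94],[-0.54,-0.38,-1.05],[-0.60,-0.42,-1.17],[-0.605,-0.424,-1.17]],"fingers":[-1,-1,1,1,1,1,1,1,1,1,1]}' 20
python3 - <<'E'
from h import *
st();s=state();d=read_camera("wrist");np.savez("pics/w1.npz",pos=s["tool_pos"],q=s["tool_rot"],**d)
cv2.imwrite("pics/w1.png",d["frame"][::-1,::-1,::-1])
for n in ["pointer_tip","lip_edge","sash_lip"]:print(n,spot_point(n,"wrist"))
E
```

```text
time: 2.88
tool_pos: [0.423, 0.2328, 0.2621]
tool_rot: [-0.665, 0.103, 0.323, 0.666]
contact_force: [0.5, 1.2, 0.1]
gripper_width: 0.0011
t 2.875 pos [0.423  0.2328 0.2621] x [ 0.771  0.292 -0.566] y [-0.567 -0.093 -0.819] F [0.52 1.23 0.09] q [ 0.13 -0.68  2.51  0.52  0.4  -2.07] w 0.0010711340829967753
pointer_tip []
lip_edge [{'pixel': [133.9, 9.8], 'confidence': 0.68}]
sash_lip []
```

View pics/w1.png

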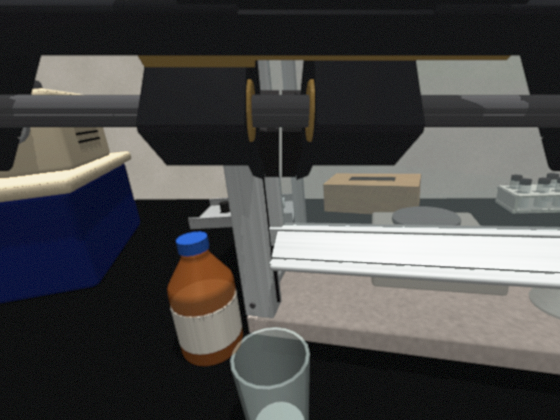

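```bash
python3 - <<'E'
import numpy as np
d=np.load("pics/top0.npz");K,R,t=d["K"],d["R"],d["t"];D=d["depth"]
for r in range(222,240):
  print(r,[tuple((R.T@(D[r,c]*np.linalg.inv(K)@[c,r,1]-t)*1000).round().astype(int).tolist()) for c in range(178,214,3)])
E
```

```text
222 [(574, 340, 362), (574, 333, 361), (574, 326, 359), (574, 319, 359), (575, 315, 348), (578, 312, 328), (581, 313, 293), (586, 314, 254), (589, 313, 221), (588, 302, 235), (588, 295, 229), (592, 293, 195)]
223 [(574, 345, 341), (574, 339, 337), (574, 331, 338), (574, 325, 337), (575, 319, 332), (576, 313, 324), (579, 313, 292), (583, 312, 260), (587, 313, 219), (588, 307, 210), (588, 299, 207), (590, 294, 191)]
224 [(577, 358, 293), (572, 340, 334), (574, 338, 313), (574, 330, 315), (575, 324, 310), (575, 316, 311), (577, 313, 289), (580, 313, 256), (584, 313, 219), (589, 314, 173), (588, 303, 186), (588, 295, 182)]
225 [(574, 357, 297), (574, 349, 296), (574, 342, 296), (574, 335, 293), (574, 327, 297), (574, 319, 296), (573, 312, 297), (578, 313, 254), (581, 313, 219), (586, 313, 177), (588, 308, 159), (588, 301, 154)]
226 [(571, 356, 298), (571, 349, 296), (571, 342, 296), (571, 334, 297), (571, 326, 298), (571, 318, 300), (571, 312, 296), (572, 306, 287), (579, 313, 218), (583, 314, 174), (585, 309, 153), (585, 300, 154)]
227 [(569, 356, 297), (569, 349, 297), (569, 342, 295),
[... 1891 characters left out ...]
23, 276), (561, 355, 95), (565, 357, 45), (568, 355, 8), (568, 347, 0), (568, 337, 4), (568, 328, 2)]
237 [(554, 393, 156), (554, 384, 158), (554, 376, 156), (556, 373, 132), (557, 368, 119), (558, 362, 104), (558, 356, 94), (561, 355, 54), (565, 355, 7), (565, 347, -1), (565, 337, 1), (565, 328, 1)]
238 [(551, 392, 157), (551, 384, 158), (551, 376, 154), (553, 374, 130), (554, 368, 118), (554, 361, 108), (555, 356, 93), (558, 356, 51), (562, 356, 2), (561, 346, 7), (562, 338, -1), (562, 328, 0)]
239 [(548, 392, 157), (548, 384, 155), (548, 377, 151), (550, 374, 127), (551, 368, 118), (551, 361, 109), (552, 355, 96), (555, 354, 59), (559, 356, 1), (559, 347, 0), (559, 338, 0), (558, 327, 4)]
```

```bash
python3 -c "
from h import *
plan((.46,.1,.40),12,30);print(np.load('pics/w1.npz')['K'])"
```

```text
xyz [-0.0883 -0.1219 -0.1239] rot [-0.0354  0.1221 -0.0879] deg 8.9
[[303.00077674   0.         278.94258557]
 [  0.         303.00077674 206.93157304]
 [  0.           0.           1.        ]]
```

```bash
python3 -m jog '{"xyz":[[-0.03,-0.04,-0.04],[-0.06,-0.08,-0.08],[-0.09,-0.12,-0.12],[-0.09,-0.122,-0.124],[-0.09,-0.122,-0.124]],"rot":[[0,0.04,-0.03],[-0.02,0.08,-0.06],[-0.035,0.122,-0.088],[-0.035,0.122,-0.088],[-0.035,0.122,-0.088]],"fingers":[1,1,1,1,1]}'
python3 - <<'E'
from h import *
st();s=state();d=read_camera("wrist");np.savez("pics/w2.npz",pos=s["tool_pos"],q=s["tool_rot"],**d)
cv2.imwrite("pics/w2.png",d["frame"][::-1,::-1,::-1])
for n in ["pointer_tip","lip_edge","sash_lip"]:print(n,spot_point(n,"wrist"))
E
```

```text
time: 3.7
tool_pos: [0.4725, 0.1017, 0.4009]
tool_rot: [0.698, -0.114, -0.254, -0.66]
contact_force: [-0.3, 0.1, -1.0]
gripper_width: 0.0005
t 3.7 pos [0.4725 0.1017 0.4009] x [ 0.845  0.177 -0.505] y [-0.495 -0.103 -0.863] F [-0.26  0.07 -0.97] q [-0.36 -0.89  2.36  0.68  0.84 -2.37] w 0.0005413766867284313
pointer_tip [{'pixel': [153.0, 447.9], 'confidence': 0.96}]
lip_edge []
sash_lip []
```

View pics/w2.png

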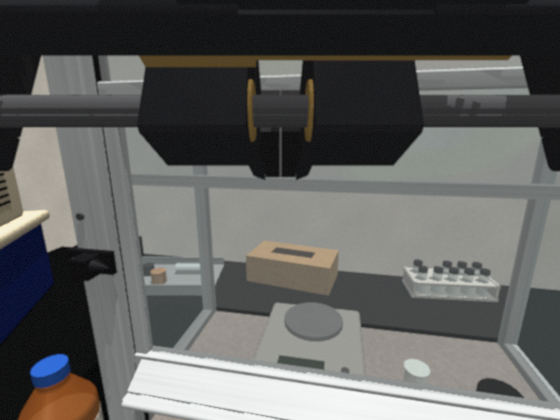

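```bash
cat >> h.py <<'E'
def wp(d,r,c,z=None):
    D=d["depth"]; z=D[int(round(r)),int(round(c))] if z is None else z
    p=z*np.linalg.inv(d["K"])@[c,r,1]
    M=d["tool_from_camera"];p=M[:3,:3]@p+M[:3,3]
    return Ro.from_quat(d["q"]).apply(p)+d["pos"]
E
python3 - <<'E'
from h import *
d=np.load("pics/w2.npz");D=d["depth"]
print(D[148:160,436:456].round(3)[::2,::2])
print("tip", [wp(d,153,c).round(4) for c in (444,446,448,450,454)])
# ray intersect x=0.565
a=wp(d,153,448,.1);b=wp(d,153,448,.4)
for x in (.555,.56,.565):print((a+(b-a)*(x-a[0])/(b[0]-a[0])).round(4))
# lip: rotated pixel (r,c)->(419-r,559-c)
for c in (150,200,300,400):
  print(c,[(r,wp(d,419-r,559-c).round(3).tolist()) for r in range(360,419,6)])
v=cv2.resize(d["frame"][::-1,::-1,::-1][235:295,50:140],None,fx=8,fy=8,interpolation=cv2.INTER_CUBIC);cv2.imwrite("pics/z2.png",v)
E
```

```text
[[0.347 0.345 0.339 0.327 0.326 0.322 0.32  0.32  0.323 0.324]
 [0.347 0.343 0.34  0.338 0.    0.322 0.319 0.322 0.309 0.308]
 [0.345 0.345 0.341 0.336 0.323 0.32  0.32  0.319 0.31  0.307]
 [0.345 0.344 0.34  0.338 0.324 0.322 0.319 0.318 0.32  0.309]
 [0.341 0.344 0.341 0.337 0.323 0.319 0.319 0.32  0.319 0.318]
 [0.34  0.343 0.34  0.337 0.325 0.321 0.318 0.319 0.32  0.319]]
tip [array([0.5727, 0.3037, 0.2769]), array([0.5685, 0.3023, 0.2789]), array([0.5672, 0.3036, 0.2794]), array([0.5671, 0.3059, 0.2793]), array([0.5571, 0.3013, 0.2842])]
[0.555  0.2922 0.286 ]
[0.56   0.2968 0.2833]
[0.565  0.3015 0.2806]
150 [(360, [0.583, 0.285, 0.151]), (366, [0.577, 0.28, 0.149]), (372, [0.572, 0.278, 0.145]), (378, [0.567, 0.275, 0.142]), (384, [0.561, 0.271, 0.14]), (390, [0.557, 0.269, 0.136]), (396, [0.555, 0.268, 0.13]), (402, [0.547, 0.262, 0.132]), (408, [0.541, 0.258, 0.13]), (414, [0.6, 0.309, 0.045])]
200 [(360, [0.593, 0.224, 0.154]), (366, [0.585, 0.22, 0.153]), (372, [0.58, 0.218, 0.149]), (378, [0.574, 0.215, 0.147]), (384, [0.57, 0.214, 0.143]), (390, [0.565, 0.211, 0.14]), (396, [0.559, 0.209, 0.138]), (402, [0.556, 0.207, 0.134]), (408, [0.552, 0.206, 0.131]), (414, [0.545, 0.202, 0.131])]
300 [(360, [0.595, 0.105, 0.173]), (366, [0.595, 0.105, 0.165]), (372, [0.595, 0.104, 0.157]), (378, [0.587, 0.103, 0.156]), (384, [0.584, 0.103, 0.151]), (390, [0.58, 0.102, 0.148]), (396, [0.575, 0.101, 0.145]), (402, [0.57, 0.101, 0.142]), (408, [0.567, 0.1, 0.138]), (414, [0.56, 0.099, 0.138])]
400 [(360, [0.595, 0.002, 0.19]), (366, [0.596, 0.001, 0.183]), (372, [0.596, 0.0, 0.175]), (378, [0.596, -0.0, 0.168]), (384, [0.597, -0.001, 0.159]), (390, [0.594, -0.001, 0.155]), (396, [0.589, -0.0, 0.152]), (402, [0.583, 0.0, 0.151]), (408, [0.579, 0.001, 0.147]), (414, [0.574, 0.001, 0.145])]
```

View pics/z2.png

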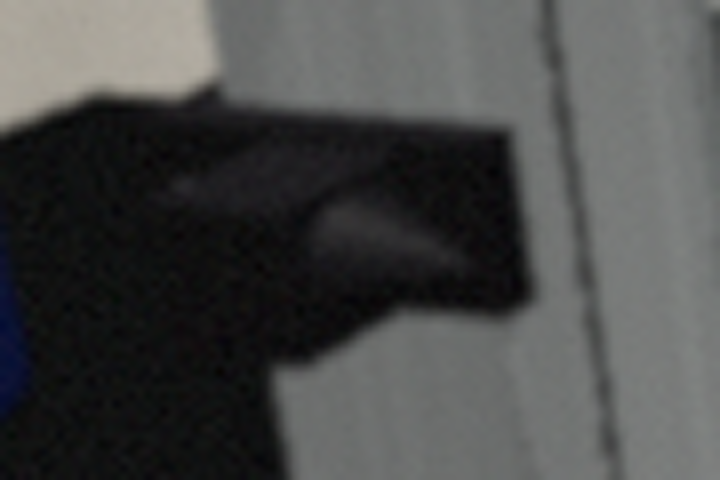

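```bash
python3 -c "
from h import *
d=np.load('pics/w2.npz')
a=wp(d,151,451,.1);b=wp(d,151,451,.4)
for x in (.558,.563):print((a+(b-a)*(x-a[0])/(b[0]-a[0])).round(4))
plan((.50,.05,.22),0,35);plan((.49,.04,.08),0,35)"
```

```text
[0.558  0.2989 0.2818]
[0.563  0.3037 0.279 ]
xyz [ 0.1047  0.1462 -0.0585] rot [0.1127 0.1781 0.0798] deg 12.9
xyz [ 0.1653  0.2729 -0.0664] rot [0.1127 0.1781 0.0798] deg 12.9
```

```bash
python3 -m jog '{"xyz":[[0.03,0.05,-0.015],[0.06,0.10,-0.03],[0.09,0.15,-0.04],[0.12,0.20,-0.05],[0.145,0.24,-0.06],[0.165,0.273,-0.066],[0.165,0.273,-0.066],[0.165,0.273,-0.066]],"rot":[[0.03,0.05,0.02],[0.06,0.1,0.04],[0.113,0.178,0.08],[0.113,0.178,0.08],[0.113,0.178,0.08],[0.113,0.178,0.08],[0.113,0.178,0.08],[0.113,0.178,0.08]],"fingers":[1,1,1,1,1,1,1,1]}'
python3 - <<'E'
from h import *
st();s=state();d=read_camera("wrist");np.savez("pics/w3.npz",pos=s["tool_pos"],q=s["tool_rot"],**d)
cv2.imwrite("pics/w3.png",d["frame"][::-1,::-1,::-1])
d=read_camera("top");cv2.imwrite("pics/t3.png",d["frame"][:,:,::-1])
plan((.565,.04,.085),0,30)
E
```

```text
time: 4.9
tool_pos: [0.4736, 0.0485, 0.1491]
tool_rot: [-0.666, 0.237, 0.233, 0.668]
contact_force: [0.4, 1.1, 1.2]
gripper_width: 0.0005
t 4.9 pos [0.4736 0.0485 0.1491] x [ 0.779 -0.005 -0.628] y [-0.628  0.005 -0.779] F [0.4  1.07 1.15] q [-0.31 -0.36  2.58  1.36  0.24 -3.12] w 0.0004666901796830776
xyz [ 0.1116 -0.0066 -0.0076] rot [-0.0059 -0.0057 -0.1534] deg 8.8
```

View pics/w3.png

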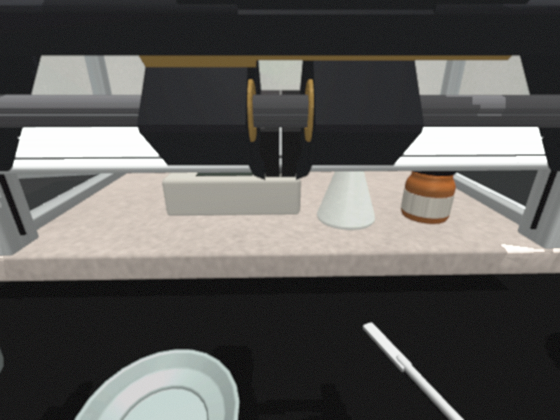

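View pics/t3.png

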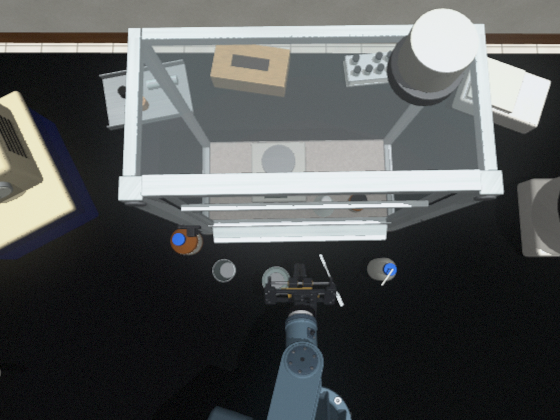

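```bash
cat > kin.py <<'E'
import numpy as np
from scipy.optimize import least_squares
from scipy.spatial.transform import Rotation as Ro
Q=np.array([[1.019,.1815,1.6075,0,1.354,-.206],[.13,-.68,2.51,.52,.40,-2.07],[-.36,-.89,2.36,.68,.84,-2.37],[-.31,-.36,2.58,1.36,.24,-3.12]])
P=np.array([[.195,.541,.2385],[.423,.2328,.2621],[.4725,.1017,.4009],[.4736,.0485,.1491]])
X=np.array([[0,0,-1],[.771,.292,-.566],[.845,.177,-.505],[.779,-.005,-.628]])
def fk(q,p,s):
    a,h,L1,e,L2,Lt=p
    A=Ro.from_euler('z',q[0]);B=A*Ro.from_euler('y',q[1]);C=B*Ro.from_euler('y',q[2])
    D=C*Ro.from_euler('Z',s*q[3])*Ro.from_euler('Y',q[4])
    x=D.apply([0,0,1])
    return A.apply([a,0,h])+B.apply([0,0,L1])+C.apply([e,0,L2])+Lt*x,x,D
def res(p,s):
    out=[]
    for q,P_,x_ in zip(Q,P,X):
        p_,x,_=fk(q,p,s);out+=list(p_-P_)+list(.1*(x-x_))
    return np.array(out)
best=min((least_squares(res,[0,.3,.35,0,.3,.25],args=(s,)) for s in (1,-1)),key=lambda r:r.cost)
S=1 if np.abs(res(best.x,1)).max()<np.abs(res(best.x,-1)).max() else -1
prm=best.x
if __name__=="__main__":print(S,prm.round(4),np.abs(best.fun).max(),best.fun.round(3))
E
python3 kin.py
```

```text
1 [-0.1351  0.4251  0.7312  0.2223  0.643   0.6018] 0.10677909217902004 [ 0.107 -0.051 -0.052 -0.    -0.     0.     0.011 -0.059  0.013  0.
  0.     0.    -0.005  0.023  0.022 -0.     0.001 -0.    -0.019 -0.047
  0.017  0.    -0.     0.   ]
```

```bash
python3 - <<'E'
s=open('kin.py').read()
s=s.replace("a,h,L1,e,L2,Lt=p","a,h,L1,e,L2,Lt,d,wx,wy=p").replace("C.apply([e,0,L2])+Lt*x","C.apply([e,d,L2])+Lt*x+W.apply([wx,wy,0])").replace("    D=C*","    W=C*Ro.from_euler('Z',s*q[3])\n    D=C*")
s=s.replace("[0,.3,.35,0,.3,.25]","[0,.3,.4,0,.4,.25,.1,0,0]").replace("    return np.array(out)","    return np.array(out+list(1e-3*(p-np.array([0,.2,.4,0,.4,.25,.05,0,.05]))))")
open('kin.py','w').write(s)
E
python3 kin.py
```

```text
1 [-0.0046  0.313   0.429   0.0793  0.5216  0.3003  0.114   0.0063  0.0028] 0.001692492155247055 [ 0.001 -0.    -0.    -0.    -0.     0.    -0.     0.002  0.001  0.
  0.     0.    -0.    -0.001 -0.    -0.     0.001 -0.    -0.     0.
 -0.     0.    -0.     0.    -0.     0.     0.     0.     0.     0.
  0.     0.    -0.   ]
```

```bash
cat > ik.py <<'E'
from kin import *
lo=np.array([-2.99,-.89,.3,-1.14,0,-3.12]);hi=np.array([2.99,2.07,2.58,4.28,2.63,3.12])
def ik(pos,pitch,flip=False):
    f=lambda v:fk([v[0],v[1],v[2],np.pi if flip else 0,v[3],0],prm,1)
    def r(v):
        p,x,_=f(v);return np.r_[(p-pos)*10,x[2]+np.sin(np.radians(pitch)),0]
    s=least_squares(r,[-.13,-.3,2.2,.4],bounds=([-1,-.86,.3,0.0],[1,2,2.55,2.6]))
    return s.x.round(2),np.abs(s.fun).max().round(4)
if __name__=="__main__":
  for fl in (0,1):
    for z in (.07,.1,.15,.2,.27):
      print(fl,z,[(p,ik([.565,.04,z],p,fl)) for p in (15,25,35,45,55)])
E
python3 ik.py
```

```text
0 0.07 [(15, (array([-0.14,  0.15,  2.24,  0.  ]), np.float64(0.4754))), (25, (array([-0.14,  0.16,  2.24,  0.  ]), np.float64(0.3138))), (35, (array([-0.14,  0.16,  2.24,  0.  ]), np.float64(0.1648))), (45, (array([-0.14,  0.16,  2.24,  0.  ]), np.float64(0.033))), (55, (array([-0.14,  0.16,  2.17,  0.2 ]), np.float64(0.0)))]
0 0.1 [(15, (array([-0.14,  0.07,  2.27,  0.  ]), np.float64(0.4396))), (25, (array([-0.14,  0.08,  2.27,  0.  ]), np.float64(0.2784))), (35, (array([-0.14,  0.08,  2.27,  0.  ]), np.float64(0.1297))), (45, (array([-0.14,  0.08,  2.27,  0.  ]), np.float64(0.0))), (55, (array([-0.14,  0.08,  2.17,  0.28]), np.float64(0.0)))]
0 0.15 [(15, (array([-0.14, -0.06,  2.31,  0.  ]), np.float64(0.3734))), (25, (array([-0.14, -0.05,  2.31,  0.  ]), np.float64(0.2128))), (35, (array([-0.14, -0.04,  2.31,  0.  ]), np.float64(0.0648))), (45, (array([-0.14, -0.05,  2.26,  0.15]), np.float64(0.0))), (55, (array([-0.14, -0.03,  2.15,  0.41]), np.float64(0.0)))]
0 0.2 [(15, (array([-0.14, -0.18,  2.34,  0.  ]), np.float64(0.3004))), (25, (array([-0.14, -0.17,  2.34,  0.  ]), np.
[... 1443 characters left out ...]
0.13, -0.03,  2.32,  0.  ]), np.float64(0.1635)))]
1 0.2 [(15, (array([-0.13,  0.05,  2.46,  0.68]), np.float64(0.0))), (25, (array([-0.13, -0.09,  2.42,  0.33]), np.float64(0.0))), (35, (array([-0.13, -0.15,  2.35,  0.01]), np.float64(0.0))), (45, (array([-0.13, -0.15,  2.35,  0.  ]), np.float64(0.1235))), (55, (array([-0.13, -0.15,  2.34,  0.  ]), np.float64(0.2331)))]
1 0.27 [(15, (array([-0.13, -0.21,  2.46,  0.42]), np.float64(0.0))), (25, (array([-0.13, -0.3 ,  2.4 ,  0.09]), np.float64(0.0))), (35, (array([-0.13, -0.3 ,  2.37,  0.  ]), np.float64(0.0996))), (45, (array([-0.13, -0.3 ,  2.37,  0.  ]), np.float64(0.2295))), (55, (array([-0.13, -0.29,  2.37,  0.  ]), np.float64(0.3385)))]
```

```bash
cat > ik2.py <<'E'
from kin import *
from plant import state
def full(q):
    p,x,D=fk(q,prm,1);return p,D*Ro.from_euler('Z',q[5])
s0=state()
Cst=full(s0["joint_pos"])[1].inv()*Ro.from_quat(s0["tool_rot"])
def tgtu(yaw,pitch):
    y,p=np.radians([yaw,pitch])
    x=np.array([np.cos(p)*np.cos(y),np.cos(p)*np.sin(y),-np.sin(p)])
    z=np.array([np.sin(y),-np.cos(y),0]); return Ro.from_matrix(np.c_[x,np.cross(z,x),z])
def ikf(pos,T,q0):
    def r(q):
        p,R=full(q);return np.r_[(p-pos)*10,((R*Cst).inv()*T).as_rotvec()]
    s=least_squares(r,q0,bounds=([-2.9,-.86,.3,-1.1,0.0,-3.1],[2.9,2,2.57,4.2,2.6,3.1]))
    return s.x.round(2),round(float(np.abs(s.fun).max()),3)
if __name__=="__main__":
    print(full([.0,-.0,2,0,.5,0])[1].as_matrix().round(2),(Cst).as_matrix().round(2), (full(s0["joint_pos"])[0]-s0["tool_pos"]).round(4))
    q0=[-.13,.2,2.4,3.14,.6,-1.57]
    for pit in (12,20):
     for yaw in (-8,0):
      for x,z in ((.47,.15),(.49,.08),(.51,.08),(.53,.08),(.57,.08),(.57,.15),(.57,.28)):
       print(pit,yaw,x,z,ikf([x,.04,z],tgtu(yaw,pit),q0))
E
python3 ik2.py
```

```text
[[-0.8  0.   0.6]
 [ 0.   1.   0. ]
 [-0.6  0.  -0.8]] [[-0.  0. -1.]
 [-0.  1.  0.]
 [ 1.  0. -0.]] [ 0.0007  0.0002 -0.0003]
12 -8 0.47 0.15 (array([ 0.02,  0.33,  2.57,  3.42,  1.18, -1.66]), 0.099)
12 -8 0.49 0.08 (array([-0.16,  0.6 ,  2.5 ,  3.12,  1.33, -1.57]), 0.0)
12 -8 0.51 0.08 (array([-0.14,  0.6 ,  2.47,  3.14,  1.28, -1.57]), 0.0)
12 -8 0.53 0.08 (array([-0.13,  0.59,  2.43,  3.15,  1.24, -1.57]), 0.0)
12 -8 0.57 0.08 (array([-0.11,  0.6 ,  2.35,  3.17,  1.16, -1.58]), 0.0)
12 -8 0.57 0.15 (array([-0.11,  0.32,  2.42,  3.18,  0.96, -1.59]), 0.0)
12 -8 0.57 0.28 (array([-0.11, -0.18,  2.46,  3.2 ,  0.49, -1.62]), 0.0)
12 0 0.47 0.15 (array([-0.16,  0.51,  2.57,  3.11,  1.46, -1.59]), 0.151)
12 0 0.49 0.08 (array([-0.4 ,  0.62,  2.54,  2.74,  1.37, -1.58]), 0.0)
12 0 0.51 0.08 (array([-0.36,  0.6 ,  2.5 ,  2.78,  1.32, -1.56]), 0.0)
12 0 0.53 0.08 (array([-0.33,  0.59,  2.46,  2.81,  1.27, -1.54]), 0.0)
12 0 0.57 0.08 (array([-0.27,  0.59,  2.37,  2.85,  1.19, -1.52]), 0.0)
12 0 0.57 0.15 (array([-0.27,  0.3 ,  2.45,  2.82,  0.99, -1.45]), 0.0)
12 0 0.57 0.28 (array([-0.
[... 366 characters left out ...]
.11,  0.45,  2.37,  3.18,  0.89, -1.58]), 0.0)
20 -8 0.57 0.15 (array([-0.11,  0.17,  2.42,  3.18,  0.67, -1.59]), 0.0)
20 -8 0.57 0.28 (array([-0.11, -0.27,  2.41,  3.27,  0.22, -1.69]), 0.0)
20 0 0.47 0.15 (array([ 0.03, -0.01,  2.57,  3.6 ,  0.63, -1.93]), 0.235)
20 0 0.49 0.08 (array([-0.37,  0.41,  2.57,  2.76,  1.08, -1.51]), 0.009)
20 0 0.51 0.08 (array([-0.34,  0.4 ,  2.53,  2.77,  1.02, -1.49]), 0.0)
20 0 0.53 0.08 (array([-0.31,  0.41,  2.48,  2.79,  0.99, -1.48]), 0.0)
20 0 0.57 0.08 (array([-0.26,  0.44,  2.39,  2.83,  0.92, -1.47]), 0.0)
20 0 0.57 0.15 (array([-0.26,  0.15,  2.45,  2.75,  0.71, -1.36]), 0.0)
20 0 0.57 0.28 (array([-0.28, -0.32,  2.44,  2.2 ,  0.32, -0.75]), 0.0)
```

```bash
python3 -m jog '{"xyz":[[0,0,0],[0,0,0],[0,0,0],[0,0,0],[0,0,0],[0,0,0],[0,0,0],[0,0,0],[0,0,0],[0,0,0],[0,0,0],[0,0,0],[0,0,0],[0,0,0],[0,0,0],[0,0,0],[0,0,0],[0,0,0]],"rot":[[0.18,0,0],[0.36,0,0],[0.54,0,0],[0.72,0,0],[0.90,0,0],[1.08,0,0],[1.26,0,0],[1.44,0,0],[1.62,0,0],[1.80,0,0],[1.98,0,0],[2.16,0,0],[2.34,0,0],[2.52,0,0],[2.70,0,0],[2.88,0,0],[3.06,0,0],[3.1,0,0]],"fingers":[1,1,1,1,1,1,1,1,1,1,1,1,1,1,1,1,1,1]}'
cat > go.py <<'E'
from h import *
from ik2 import *
def plan2(pos,yaw,pitch):
    s=state();R0=Ro.from_quat(s["tool_rot"]);T=tgtu(yaw,pitch)
    print("xyz",R0.inv().apply(np.array(pos)-s["tool_pos"]).round(4),"rot",(R0.inv()*T).as_rotvec().round(4),"deg",np.degrees((R0.inv()*T).magnitude()).round(1), ikf(pos,T,s["joint_pos"]))
E
python3 -c "
from go import *
st();plan2((.49,.05,.15),15,30);plan2((.51,.04,.12),5,20);plan2((.51,.04,.085),-5,12)"
```

```text
time: 7.25
tool_pos: [0.4742, 0.0484, 0.1506]
tool_rot: [0.655, 0.237, -0.232, 0.679]
contact_force: [0.1, -0.3, 0.5]
gripper_width: 0.0008
t 7.25 pos [0.4742 0.0484 0.1506] x [ 0.78  -0.005 -0.625] y [0.625 0.035 0.78 ] F [ 0.05 -0.32  0.5 ] q [-0.31 -0.36  2.58  1.36  0.24 -0.01] w 0.0007708315053959155Traceback (most recent call last):
  File "<string>", line 3, in <module>
    st();plan2((.49,.05,.15),15,30);plan2((.51,.04,.12),5,20);plan2((.51,.04,.085),-5,12)
         ~~~~~^^^^^^^^^^^^^^^^^^^^^
  File "go.py", line 5, in plan2
    print("xyz",R0.inv().apply(np.array(pos)-s["tool_pos"]).round(4),"rot",(R0.inv()*T).as_rotvec().round(4),"deg",np.degrees((R0.inv()*T).magnitude()).round(1), ikf(pos,T,s["joint_pos"]))
                                                                                                                                                                  ~~~^^^^^^^^^^^^^^^^^^^^^^
  File "ik2.py", line 14, in ikf
    s=least_squares(r,q0,bounds=([-2.9,-.86,.3,-1.1,0.0,-3.1],[2.9,2,2.57,4.2,2.6,3.1]))
    return func(*args, **kwargs)
    raise ValueError("Initial guess is outside of provided bounds")
ValueError: Initial guess is outside of provided bounds
```

```bash
sed -i 's/s\["joint_pos"\])/np.clip(s["joint_pos"],[-2.8,-.8,.4,-1,.05,-3],[2.8,1.9,2.5,4,2.5,3]))/' go.py
python3 -c "
from go import *
plan2((.50,.05,.15),10,30);plan2((.51,.045,.13),0,22);plan2((.515,.04,.085),-5,12)"
```

```text
xyz [ 0.0205  0.0157 -0.0011] rot [-0.0637  0.1466  0.1541] deg 12.7 (array([-0.49, -0.2 ,  2.57,  1.78,  0.57, -0.63]), 0.027)
xyz [0.0408 0.0062 0.0034] rot [0.0352 0.     0.2914] deg 16.8 (array([-0.28,  0.09,  2.57,  2.77,  0.72, -1.4 ]), 0.021)
xyz [ 0.0729 -0.026   0.0072] rot [ 0.0729 -0.0826  0.4642] deg 27.3 (array([-0.22,  0.57,  2.48,  3.01,  1.27, -1.56]), 0.0)
```

```bash
python3 -m jog '{"xyz":[[0.01,0.008,0],[0.02,0.015,0],[0.02,0.015,0],[0.03,0.01,0],[0.04,0.006,0.003],[0.04,0.006,0.003],[0.055,-0.01,0.005],[0.073,-0.026,0.007],[0.073,-0.026,0.007],[0.073,-0.026,0.007],[0.073,-0.026,0.007],[0.073,-0.026,0.007]],"rot":[[-0.03,0.07,0.08],[-0.06,0.14,0.15],[-0.06,0.14,0.15],[-0.02,0.07,0.22],[0.035,0,0.29],[0.035,0,0.29],[0.05,-0.04,0.38],[0.073,-0.083,0.464],[0.073,-0.083,0.464],[0.073,-0.083,0.464],[0.073,-0.083,0.464],[0.073,-0.083,0.464]],"fingers":[1,1,1,1,1,1,1,1,1,1,1,1]}'
python3 - <<'E'
from go import *
st();plan2((.515,.04,.085),-5,12)
E
```

```text
time: 8.75
tool_pos: [0.516, 0.04, 0.0869]
tool_rot: [0.706, 0.042, -0.103, 0.7]
contact_force: [-0.6, 0.9, 0.6]
gripper_width: 0.0005
t 8.75 pos [0.516  0.04   0.0869] x [ 0.975 -0.085 -0.205] y [ 0.204 -0.017  0.979] F [-0.61  0.94  0.56] q [-0.25  0.63  2.48  2.97  1.33 -1.57] w 0.000528650665021424
xyz [-0.0006 -0.002   0.0001] rot [ 0.0006  0.0002 -0.0034] deg 0.2 (array([-0.22,  0.57,  2.48,  3.01,  1.27, -1.56]), 0.0)
```

```bash
python3 - <<'E'
from h import *
s=state();d=read_camera("wrist");np.savez("pics/w4.npz",pos=s["tool_pos"],q=s["tool_rot"],**d)
d=dict(np.load("pics/w4.npz"))
cv2.imwrite("pics/w4.png",d["frame"][:,:,::-1])
for c in (200,280,360):print([(r,wp(d,r,c).round(3).tolist()) for r in range(150,300,10)])
E
```

```text
[(150, [0.557, 0.081, 0.135]), (160, [0.548, 0.08, 0.132]), (170, [0.542, 0.079, 0.129]), (180, [0.668, 0.104, 0.072]), (190, [0.667, 0.105, 0.062]), (200, [0.666, 0.106, 0.051]), (210, [0.666, 0.107, 0.04]), (220, [0.661, 0.107, 0.031]), (230, [0.643, 0.105, 0.031]), (240, [0.624, 0.102, 0.031]), (250, [0.609, 0.1, 0.031]), (260, [0.454, 0.066, 0.136]), (270, [0.446, 0.065, 0.138]), (280, [0.443, 0.064, 0.138]), (290, [0.439, 0.064, 0.138])]
[(150, [0.558, 0.035, 0.133]), (160, [0.545, 0.036, 0.132]), (170, [0.543, 0.037, 0.127]), (180, [0.669, 0.025, 0.069]), (190, [0.67, 0.025, 0.058]), (200, [0.67, 0.025, 0.046]), (210, [0.671, 0.025, 0.034]), (220, [0.655, 0.026, 0.031]), (230, [0.635, 0.028, 0.031]), (240, [0.619, 0.03, 0.031]), (250, [0.508, 0.04, 0.099]), (260, [0.497, 0.041, 0.101]), (270, [0.496, 0.041, 0.096]), (280, [0.48, 0.042, 0.105]), (290, [0.473, 0.043, 0.105])]
[(150, [0.559, -0.013, 0.132]), (160, [0.545, -0.008, 0.13]), (170, [0.545, -0.009, 0.124]), (180, [0.646, -0.049, 0.076]), (190, [0.642, -0.048, 0.067]), (200, [0.638, -0.048, 0.059]), (210, [0.634, -0.048, 0.05]), (220, [0.631, -0.048, 0.041]), (230, [0.628, -0.048, 0.031]), (240, [0.612, -0.043, 0.031]), (250, [0.598, -0.038, 0.03]), (260, [0.45, 0.024, 0.136]), (270, [0.445, 0.026, 0.137]), (280, [0.44, 0.028, 0.138]), (290, [0.437, 0.029, 0.138])]
```

View pics/w4.png

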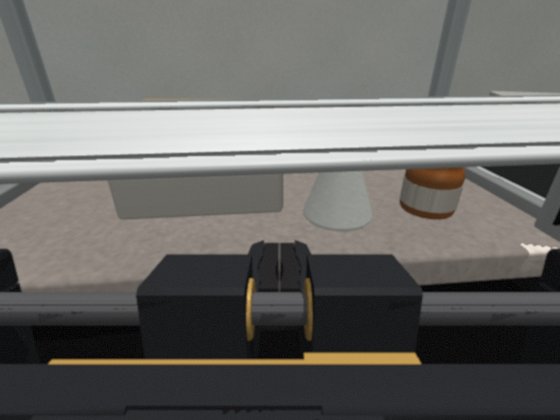

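```bash
python3 - <<'E'
from go import *
plan2((.565,.04,.087),-5,12);plan2((.565,.04,.100),-5,12);plan2((.565,.04,.125),-5,12)
E
```

```text
xyz [ 0.0478  0.0103 -0.0044] rot [ 0.0006  0.0004 -0.0032] deg 0.2 (array([-0.17,  0.57,  2.38,  3.05,  1.16, -1.55]), 0.0)
xyz [ 0.0452  0.023  -0.0044] rot [ 0.0006  0.0004 -0.0032] deg 0.2 (array([-0.17,  0.51,  2.39,  3.05,  1.13, -1.55]), 0.0)
xyz [ 0.04    0.0475 -0.0044] rot [ 0.0006  0.0004 -0.0032] deg 0.2 (array([-0.17,  0.41,  2.42,  3.04,  1.05, -1.54]), 0.0)
```

```bash
python3 -m jog '{"xyz":[[0.012,0.0025,-0.001],[0.024,0.005,-0.002],[0.036,0.0075,-0.003],[0.048,0.010,-0.0044],[0.048,0.010,-0.0044],[0.047,0.015,-0.0044],[0.046,0.019,-0.0044],[0.045,0.023,-0.0044],[0.045,0.023,-0.0044]],"rot":[[0,0,0],[0,0,0],[0,0,0],[0,0,0],[0,0,0],[0,0,0],[0,0,0],[0,0,0],[0,0,0]],"fingers":[1,1,1,1,1,1,1,1,1]}'
python3 - <<'E'
from go import *
st();plan2((.565,.04,.150),-5,12)
E
```

```text
time: 9.93
tool_pos: [0.5648, 0.04, 0.1006]
tool_rot: [0.706, 0.042, -0.103, 0.7]
contact_force: [-0.1, -0.4, -0.3]
gripper_width: 0.0005
t 9.925 pos [0.5648 0.04   0.1006] x [ 0.975 -0.086 -0.204] y [ 0.203 -0.017  0.979] F [-0.06 -0.42 -0.3 ] q [-0.2   0.56  2.4   3.02  1.18 -1.55] w 0.00045528182146321275
xyz [-0.0099  0.0484  0.    ] rot [ 0.0006  0.0005 -0.0039] deg 0.2 (array([-0.17,  0.31,  2.44,  3.04,  0.97, -1.53]), 0.0)
```

```bash
python3 -m jog '{"xyz":[[-0.0008,0.004,0],[-0.0016,0.008,0],[-0.0024,0.012,0],[-0.0033,0.016,0],[-0.0041,0.02,0],[-0.0053,0.026,0],[-0.0067,0.033,0],[-0.0082,0.04,0],[-0.0098,0.048,0],[-0.0098,0.048,0]],"rot":[[0,0,0],[0,0,0],[0,0,0],[0,0,0],[0,0,0],[0,0,0],[0,0,0],[0,0,0],[0,0,0],[0,0,0]],"fingers":[1,1,1,1,1,1,1,1,1,1]}'
python3 - <<'E'
from go import *
st();s=state();d=read_camera("wrist");np.savez("pics/w5.npz",pos=s["tool_pos"],q=s["tool_rot"],**d)
d=dict(np.load("pics/w5.npz"));cv2.imwrite("pics/w5.png",d["frame"][:,:,::-1])
for c in (200,360):print([(r,wp(d,r,c).round(3).tolist()) for r in range(100,250,10)])
plan2((.565,.04,.250),-5,12)
E
```

```text
time: 11.18
tool_pos: [0.5651, 0.0401, 0.151]
tool_rot: [0.706, 0.041, -0.102, 0.7]
contact_force: [-1.7, -0.5, -1.0]
gripper_width: 0.0005
t 11.175 pos [0.5651 0.0401 0.151 ] x [ 0.976 -0.086 -0.202] y [ 0.201 -0.017  0.979] F [-1.74 -0.53 -1.02] q [-0.2   0.34  2.45  3.01  1.02 -1.53] w 0.0005098721388033364
[(100, [0.595, 0.076, 0.227]), (110, [0.596, 0.077, 0.222]), (120, [0.594, 0.077, 0.218]), (130, [0.596, 0.078, 0.213]), (140, [0.595, 0.078, 0.207]), (150, [0.595, 0.079, 0.202]), (160, [0.589, 0.078, 0.199]), (170, [0.583, 0.078, 0.196]), (180, [0.579, 0.078, 0.192]), (190, [0.573, 0.077, 0.189]), (200, [0.569, 0.077, 0.186]), (210, [0.565, 0.077, 0.183]), (220, [0.559, 0.076, 0.18]), (230, [0.559, 0.077, 0.175]), (240, [0.551, 0.076, 0.174])]
[(100, [0.596, -0.005, 0.226]), (110, [0.597, -0.006, 0.221]), (120, [0.596, -0.006, 0.216]), (130, [0.597, -0.007, 0.211]), (140, [0.597, -0.008, 0.205]), (150, [0.597, -0.008, 0.199]), (160, [0.589, -0.006, 0.196]), (170, [0.583, -0.004, 0.193]), (180, [0.577, -0.003, 0.19]), (190, [0.573, -0.002, 0.186]), (200, [0.567, -0.0, 0.183]), (210, [0.562, 0.001, 0.18]), (220, [0.558, 0.002, 0.177]), (230, [0.553, 0.003, 0.174]), (240, [0.547, 0.005, 0.173])]
xyz [-0.0202  0.097   0.0002] rot [ 0.0008  0.0002 -0.0068] deg 0.4 (array([-0.18, -0.11,  2.49,  2.99,  0.6 , -1.46]), 0.0)
```

View pics/w5.png

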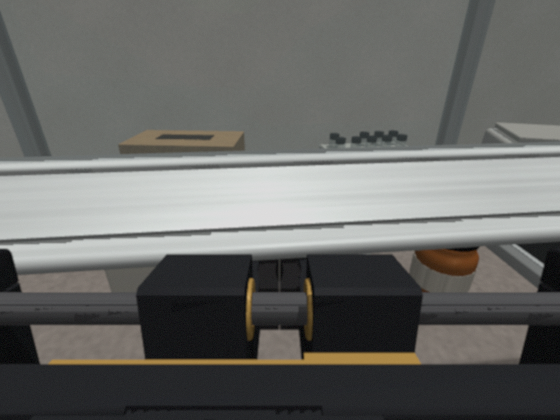

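```bash
python3 -m jog '{"xyz":[[-0.001,0.005,0],[-0.0027,0.013,0],[-0.0046,0.022,0],[-0.0065,0.031,0],[-0.0083,0.04,0],[-0.010,0.049,0],[-0.012,0.058,0],[-0.014,0.067,0],[-0.0158,0.076,0],[-0.0175,0.084,0],[-0.019,0.091,0],[-0.0198,0.095,0],[-0.0202,0.097,0],[-0.0202,0.097,0]],"rot":[[0,0,0],[0,0,0],[0,0,0],[0,0,0],[0,0,0],[0,0,0],[0,0,0],[0,0,0],[0,0,0],[0,0,0],[0,0,0],[0,0,0],[0,0,0],[0,0,0]],"fingers":[1,1,1,1,1,1,1,1,1,1,1,1,1,1]}'
python3 - <<'E'
from go import *
st();s=state();d=read_camera("wrist");np.savez("pics/w6.npz",pos=s["tool_pos"],q=s["tool_rot"],**d)
d=dict(np.load("pics/w6.npz"));cv2.imwrite("pics/w6.png",d["frame"][:,:,::-1])
for c in (150,280,400):print([(r,wp(d,r,c).round(3).tolist()) for r in range(130,180,10)])
t=read_camera("top");np.savez("pics/t6.npz",**t);cv2.imwrite("pics/t6.png",cv2.resize(t["frame"][190:290,160:420,::-1],None,fx=3,fy=3))
for n in ["pointer_tip","lip_edge"]:print(n,spot_point(n,"wrist"),spot_point(n,"top"))
K,R,tt,D=t["K"],t["R"],t["t"],t["depth"]
for c in (250,350):print([(R.T@(D[r,c]*np.linalg.inv(K)@[c,r,1]-tt)).round(3)[[0,2]].tolist() for r in range(206,250,3)])
E
```

```text
time: 12.98
tool_pos: [0.565, 0.0402, 0.2502]
tool_rot: [0.706, 0.041, -0.102, 0.7]
contact_force: [-0.8, -0.7, -2.8]
gripper_width: 0.0005
t 12.975 pos [0.565  0.0402 0.2502] x [ 0.976 -0.086 -0.201] y [ 0.2   -0.017  0.98 ] F [-0.79 -0.72 -2.85] q [-0.2  -0.1   2.5   2.95  0.63 -1.44] w 0.00045003281437167237
[(130, [0.595, 0.103, 0.312]), (140, [0.595, 0.103, 0.307]), (150, [0.593, 0.104, 0.303]), (160, [0.592, 0.104, 0.298]), (170, [0.587, 0.104, 0.294])]
[(130, [0.595, 0.037, 0.311]), (140, [0.596, 0.037, 0.306]), (150, [0.595, 0.037, 0.3]), (160, [0.589, 0.037, 0.297]), (170, [0.583, 0.038, 0.293])]
[(130, [0.597, -0.03, 0.309]), (140, [0.597, -0.031, 0.304]), (150, [0.596, -0.031, 0.298]), (160, [0.59, -0.029, 0.295]), (170, [0.582, -0.026, 0.292])]
pointer_tip [] [{'pixel': [232.4, 202.2], 'confidence': 0.77}, {'pixel': [269.2, 229.6], 'confidence': 0.64}]
lip_edge [{'pixel': [257.5, 271.9], 'confidence': 0.87}] [{'pixel': [239.1, 302.8], 'confidence': 0.78}]
[[0.594, 0.476], [0.594, 0.438], [0.594, 0.386], [0.594, 0.33], [0.59, 0.301], [0.584, 0.294], [0.576, 0.29], [0.569, 0.287], [0.562, 0.28], [0.555, 0.274], [0.547, 0.276], [0.558, -0.001], [0.548, 0.002], [0.539, -0.001], [0.529, -0.001]]
[[0.598, 0.453], [0.598, 0.405], [0.598, 0.354], [0.598, 0.298], [0.591, 0.294], [0.583, 0.292], [0.576, 0.288], [0.568, 0.288], [0.562, 0.28], [0.554, 0.276], [0.547, 0.274], [0.469, 1.312], [0.547, 0.005], [0.538, 0.002], [0.528, 0.002]]
```

View pics/w6.png

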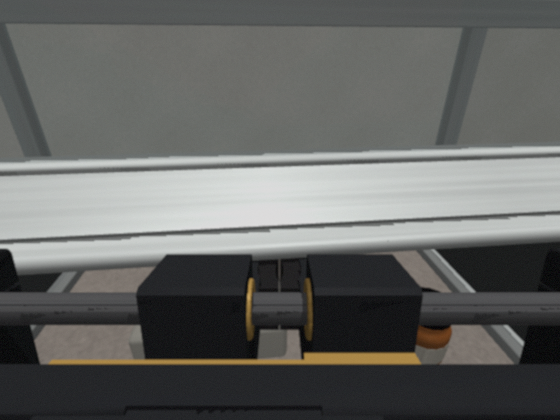

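View pics/t6.png

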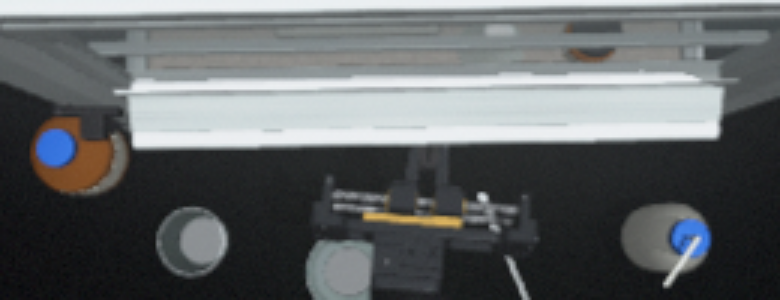

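```bash
python3 -m jog '{"xyz":[[-0.0006,0.003,0],[-0.0014,0.007,0],[-0.0022,0.011,0],[-0.0027,0.0135,0],[-0.0028,0.0140,0],[-0.0028,0.0140,0]],"rot":[[0,0,0],[0,0,0],[0,0,0],[0,0,0],[0,0,0],[0,0,0]],"fingers":[1,1,1,1,1,1]}'
python3 - <<'E'
from go import *
st()
for p in [(.565,.04,.24),(.50,.04,.24),(.50,.04,.30),(.51,.02,.30)]:plan2(p,-5,12)
plan2((.51,.05,.30),20,12)
E
```

```text
time: 14.02
tool_pos: [0.5651, 0.0403, 0.2646]
tool_rot: [0.706, 0.04, -0.102, 0.7]
contact_force: [-3.7, -1.4, -4.8]
gripper_width: 0.0007
t 14.025 pos [0.5651 0.0403 0.2646] x [ 0.976 -0.085 -0.2  ] y [ 0.2   -0.017  0.98 ] F [-3.68 -1.44 -4.82] q [-0.2  -0.15  2.5   2.94  0.58 -1.42] w 0.0006563408814262878
xyz [ 0.0048 -0.0241  0.0003] rot [ 0.0008  0.     -0.0077] deg 0.4 (array([-0.18, -0.07,  2.49,  3.  ,  0.64, -1.47]), 0.0)
xyz [-0.0586 -0.0371  0.0059] rot [ 0.0008  0.     -0.0077] deg 0.4 (array([-0.01, -0.24,  2.57,  3.54,  0.54, -1.89]), 0.128)
xyz [-0.0707  0.0217  0.006 ] rot [ 0.0008  0.     -0.0077] deg 0.4 (array([-0.09, -0.54,  2.57,  3.55,  0.21, -1.96]), 0.079)
xyz [-0.0592  0.0241  0.025 ] rot [ 0.0008  0.     -0.0077] deg 0.4 (array([-0.19, -0.52,  2.57,  3.04,  0.21, -1.5 ]), 0.078)
xyz [-0.0618  0.0236 -0.0049] rot [-0.0882  0.4272 -0.0074] deg 25.0 (array([-0.75, -0.47,  2.57,  1.6 ,  1.07, -0.48]), 0.019)
```

```bash
python3 - <<'E'
from go import *
plan2((.565,.04,.205),-5,12);plan2((.525,.04,.16),-5,12);plan2((.51,.04,.12),-5,12)
d=np.load("pics/w6.npz");M=d["tool_from_camera"];K=d["K"]
def proj(pos,T,X):
    c=np.linalg.inv(M)@np.r_[T.inv().apply(np.array(X)-pos),1];u=K@c[:3];return u[:2]/u[2],c[2]
out=[]
for x in (.46,.5,.54):
 for y in (-.1,-.03,.05):
  for z in (.15,.2,.25,.3,.35):
   for yaw in (0,20,35):
    for pit in (0,12,30):
     T=tgtu(yaw,pit);pos=np.array([x,y,z])
     a,za=proj(pos,T,(.56,.297,.281));b,zb=proj(pos,T,(.545,.2,.281))
     if all(30<v[0]<530 and 20<v[1]<235 for v in(a,b)) and za>.15:
       q,e=ikf(pos,T,[-.3,.0,2.4,2.5,.6,-1.2])
       if e<.01 and q[4]>.2: print(x,y,z,yaw,pit,a.round(),b.round(),za.round(2),q)
E
```

```text
xyz [ 0.0118 -0.0584  0.0002] rot [ 0.0008  0.     -0.0077] deg 0.4 (array([-0.18,  0.07,  2.48,  3.02,  0.77, -1.5 ]), 0.0)
xyz [-0.0182 -0.1104  0.0037] rot [ 0.0008  0.     -0.0077] deg 0.4 (array([-0.21,  0.21,  2.55,  3.  ,  0.98, -1.52]), 0.0)
xyz [-0.0248 -0.1526  0.005 ] rot [ 0.0008  0.     -0.0077] deg 0.4 (array([-0.22,  0.4 ,  2.54,  3.  ,  1.16, -1.54]), 0.0)
0.46 -0.1 0.15 35 0 [87. 77.] [111.  69.] 0.42 [-1.26  0.59  2.23  1.28  1.66 -1.26]
0.46 -0.1 0.2 35 0 [ 92. 115.] [117. 113.] 0.44 [-1.26  0.42  2.28  1.3   1.7  -1.14]
0.46 -0.1 0.2 35 12 [74. 64.] [101.  67.] 0.4 [-1.24  0.21  2.31  1.22  1.56 -0.98]
0.46 -0.1 0.25 35 0 [ 98. 150.] [123. 154.] 0.45 [-1.26  0.25  2.31  1.32  1.73 -1.01]
0.46 -0.1 0.25 35 12 [ 85. 104.] [112. 113.] 0.42 [-1.24  0.05  2.32  1.22  1.61 -0.84]
0.46 -0.1 0.25 35 30 [49. 23.] [84. 43.] 0.35 [-1.14 -0.17  2.28  1.03  1.45 -0.55]
0.46 -0.1 0.3 35 0 [103. 183.] [128. 193.] 0.46 [-1.26  0.09  2.32  1.34  1.77 -0.86]
0.46 -0.1 0.3 35 12 [ 95. 140.] [123. 154.] 0.44 [-1.24 -0.09  2.31  1.23  1.66 -0.69]
0.46 -0.1 0.3 35 30 [70. 67.] [104.  9
[... 6792 characters left out ...]
5  -1.17]
0.54 0.05 0.2 35 12 [58. 72.] [98. 78.] 0.26 [-0.76  0.17  2.37  1.62  1.29 -0.96]
0.54 0.05 0.25 35 0 [ 88. 163.] [126. 174.] 0.3 [-0.78  0.21  2.38  1.72  1.48 -1.02]
0.54 0.05 0.25 35 12 [ 76. 130.] [117. 151.] 0.29 [-0.76 -0.01  2.38  1.57  1.28 -0.78]
0.54 0.05 0.25 35 30 [45. 77.] [ 97. 119.] 0.25 [-0.66 -0.2   2.3   1.22  1.07 -0.36]
0.54 0.05 0.3 35 0 [ 96. 211.] [134. 234.] 0.32 [-0.78  0.03  2.39  1.71  1.45 -0.86]
0.54 0.05 0.3 35 12 [ 91. 179.] [132. 211.] 0.31 [-0.76 -0.16  2.37  1.52  1.29 -0.61]
0.54 0.05 0.3 35 30 [ 75. 130.] [124. 177.] 0.28 [-0.66 -0.3   2.26  1.16  1.13 -0.21]
0.54 0.05 0.35 35 30 [ 97. 172.] [145. 220.] 0.32 [-0.66 -0.38  2.21  1.1   1.18 -0.08]
```

```bash
python3 -m jog '{"xyz":[[0.001,-0.006,0],[0.003,-0.015,0],[0.006,-0.03,0],[0.009,-0.045,0],[0.012,-0.058,0],[0.002,-0.075,0.001],[-0.008,-0.093,0.002],[-0.018,-0.11,0.004],[-0.025,-0.15,0.005],[-0.025,-0.15,0.005],[-0.025,-0.15,0.005]],"rot":[[0,0,0],[0,0,0],[0,0,0],[0,0,0],[0,0,0],[0,0,0],[0,0,0],[0,0,0],[0,0,0],[0,0,0],[0,0,0]],"fingers":[1,1,1,1,1,1,1,1,1,1,1]}'
python3 - <<'E'
from go import *
st();plan2((.50,.08,.15),20,12);plan2((.50,.08,.20),35,12)
E
```

```text
time: 15.4
tool_pos: [0.5117, 0.0396, 0.1241]
tool_rot: [0.706, 0.039, -0.101, 0.7]
contact_force: [-0.3, 0.2, 0.0]
gripper_width: 0.0005
t 15.4 pos [0.5117 0.0396 0.1241] x [ 0.977 -0.086 -0.197] y [ 0.197 -0.016  0.98 ] F [-0.34  0.22  0.04] q [-0.26  0.45  2.54  2.96  1.23 -1.54] w 0.0004725835235172385
xyz [-0.02    0.0224 -0.0392] rot [-0.0873  0.4274 -0.0105] deg 25.0 (array([-0.66,  0.26,  2.57,  2.03,  1.22, -1.28]), 0.02)
xyz [-0.0298  0.0714 -0.0391] rot [-0.1404  0.6838 -0.01  ] deg 40.0 (array([-0.78,  0.07,  2.49,  1.6 ,  1.3 , -0.98]), 0.0)
```

```bash
python3 -m jog '{"xyz":[[-0.005,0.01,-0.008],[-0.012,0.02,-0.018],[-0.02,0.03,-0.028],[-0.025,0.045,-0.039],[-0.03,0.06,-0.039],[-0.03,0.071,-0.039],[-0.03,0.071,-0.039],[-0.03,0.071,-0.039]],"rot":[[-0.025,0.13,0],[-0.05,0.26,0],[-0.08,0.39,-0.01],[-0.105,0.52,-0.01],[-0.13,0.64,-0.01],[-0.14,0.684,-0.01],[-0.14,0.684,-0.01],[-0.14,0.684,-0.01]],"fingers":[1,1,1,1,1,1,1,1]}'
python3 - <<'E'
from go import *
st();s=state();d=read_camera("wrist");np.savez("pics/w7.npz",pos=s["tool_pos"],q=s["tool_rot"],**d)
d=dict(np.load("pics/w7.npz"));cv2.imwrite("pics/w7.png",d["frame"][:,:,::-1])
for n in ["pointer_tip","lip_edge","sash_lip"]:print(n,spot_point(n,"wrist"))
t=read_camera("top");np.savez("pics/t7.npz",**t);cv2.imwrite("pics/t7.png",cv2.resize(t["frame"][190:290,160:420,::-1],None,fx=3,fy=3))
for n in ["flask","jar","beaker","wash_bottle","dish","spatula","reagent"]:print(n,[(q["pixel"],q["confidence"]) for q in spot_point(n,"top")[:2]])
E
```

```text
time: 16.4
tool_pos: [0.4999, 0.08, 0.2008]
tool_rot: [0.647, 0.281, 0.141, 0.695]
contact_force: [-0.5, 0.8, 0.4]
gripper_width: -0.0
t 16.4 pos [0.4999 0.08   0.2008] x [ 0.802  0.56  -0.208] y [0.167 0.123 0.978] F [-0.46  0.85  0.41] q [-0.82  0.1   2.49  1.58  1.32 -1.01] w -1.2713243805934126e-06
pointer_tip [{'pixel': [71.2, 117.3], 'confidence': 0.76}]
lip_edge [{'pixel': [98.5, 402.2], 'confidence': 0.9}]
sash_lip [{'pixel': [93.7, 400.6], 'confidence': 0.81}, {'pixel': [275.2, 122.8], 'confidence': 0.35}]
flask []
jar []
beaker [([267.6, 229.0], 0.87)]
wash_bottle [([272.2, 378.3], 0.75)]
dish [([280.9, 277.4], 0.85)]
spatula [([277.2, 333.1], 0.63)]
reagent [([243.6, 191.6], 0.91)]
```

View pics/w7.png

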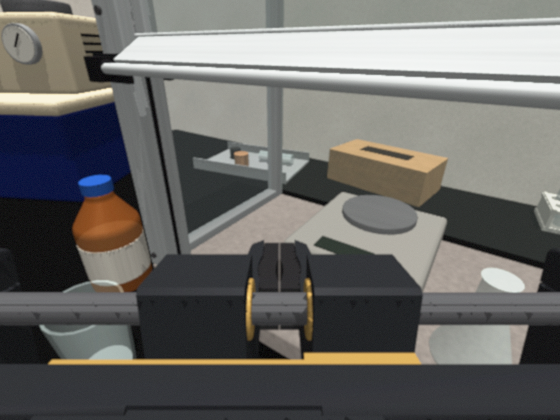

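View pics/t7.png

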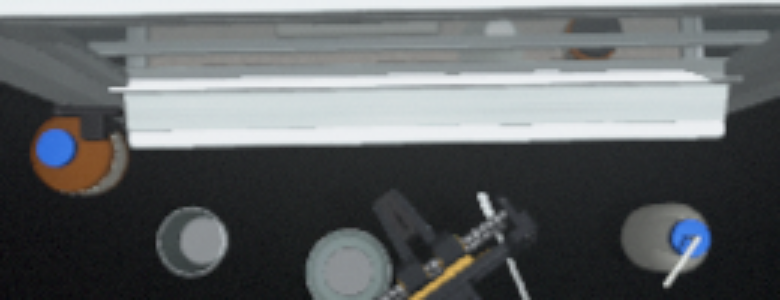

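```bash
python3 - <<'E'
from h import *
d=dict(np.load("pics/w7.npz"))
cv2.imwrite("pics/z7.png",cv2.resize(d["frame"][30:100,75:175,::-1],None,fx=8,fy=8,interpolation=cv2.INTER_CUBIC))
M=d["tool_from_camera"];K=d["K"];T=Ro.from_quat(d["q"])
print("cam",(T.apply(M[:3,3])+d["pos"]).round(4))
def proj(X):
    c=np.linalg.inv(M)@np.r_[T.inv().apply(np.array(X)-d["pos"]),1];u=K@c[:3];return (u[:2]/u[2]).round(1)
print("tip .281",proj((.559,.298,.281)),proj((.559,.298,.273)))
print("lip left end underside front",[(z,proj((.5405,.292,z)),proj((.5595,.292,z))) for z in (.272,.28,.288)])
print([wp(d,71,c).round(3) for c in (108,111,114,117)])
D=d["depth"]
for c in (125,135,150,180):
  print(c,[(r,wp(d,r,c).round(3).tolist()) for r in range(36,84,4)])
t=np.load("pics/t7.npz");K,R,tt,D=t["K"],t["R"],t["t"],t["depth"]
for c in (225,250,300,350):print([(R.T@(D[r,c]*np.linalg.inv(K)@[c,r,1]-tt)).round(3)[[0,2]].tolist() for r in range(215,245,2)])
E
```

```text
cam [0.3945 0.0062 0.2989]
tip .281 [120.   70.9] [122.   80.4]
lip left end underside front [(0.272, array([105.9,  83.5]), array([126.5,  81.9])), (0.28, array([103.5,  73.5]), array([124.4,  72.3])), (0.288, array([101. ,  63.2]), array([122.4,  62.5]))]
[array([0.54 , 0.283, 0.282]), array([0.54 , 0.278, 0.282]), array([0.54 , 0.273, 0.283]), array([0.539, 0.266, 0.283])]
125 [(36, [0.578, 0.31, 0.309]), (40, [0.577, 0.31, 0.306]), (44, [0.577, 0.312, 0.303]), (48, [0.566, 0.294, 0.3]), (52, [0.561, 0.287, 0.296]), (56, [0.557, 0.282, 0.293]), (60, [0.553, 0.277, 0.29]), (64, [0.543, 0.26, 0.288]), (68, [0.54, 0.255, 0.285]), (72, [0.541, 0.258, 0.282]), (76, [0.567, 0.305, 0.276]), (80, [0.568, 0.309, 0.272])]
135 [(36, [0.585, 0.305, 0.31]), (40, [0.576, 0.293, 0.306]), (44, [0.571, 0.285, 0.303]), (48, [0.567, 0.28, 0.3]), (52, [0.561, 0.272, 0.296]), (56, [0.557, 0.266, 0.294]), (60, [0.554, 0.263, 0.291]), (64, [0.545, 0.25, 0.288]), (68, [0.54, 0.243, 0.286]), (72, [0.54, 0.243, 0.283]), (76, [0.581, 0.311, 0.275]), (80, [0.579, 0.31, 0.271])]
150 [(36, [0.581, 0.276, 0.309
[... 920 characters left out ...]
31], [0.591, 0.314], [0.586, 0.315], [0.582, 0.311], [0.577, 0.306], [0.573, 0.303], [0.568, 0.298], [0.563, 0.302], [0.559, 0.289], [0.554, 0.29], [0.548, 0.292], [0.544, 0.289], [0.558, 0.002], [0.552, 0.004], [0.545, 0.008]]
[[0.596, 0.311], [0.591, 0.312], [0.587, 0.308], [0.582, 0.305], [0.577, 0.304], [0.573, 0.3], [0.568, 0.295], [0.563, 0.295], [0.558, 0.292], [0.553, 0.29], [0.548, 0.291], [0.544, 0.286], [0.558, 0.0], [0.551, 0.003], [0.545, 0.005]]
[[0.596, 0.312], [0.591, 0.309], [0.587, 0.306], [0.582, 0.306], [0.577, 0.302], [0.572, 0.3], [0.568, 0.298], [0.563, 0.297], [0.558, 0.289], [0.553, 0.289], [0.548, 0.288], [0.564, 0.002], [0.557, 0.001], [0.551, 0.001], [0.545, 0.0]]
```

View pics/z7.png

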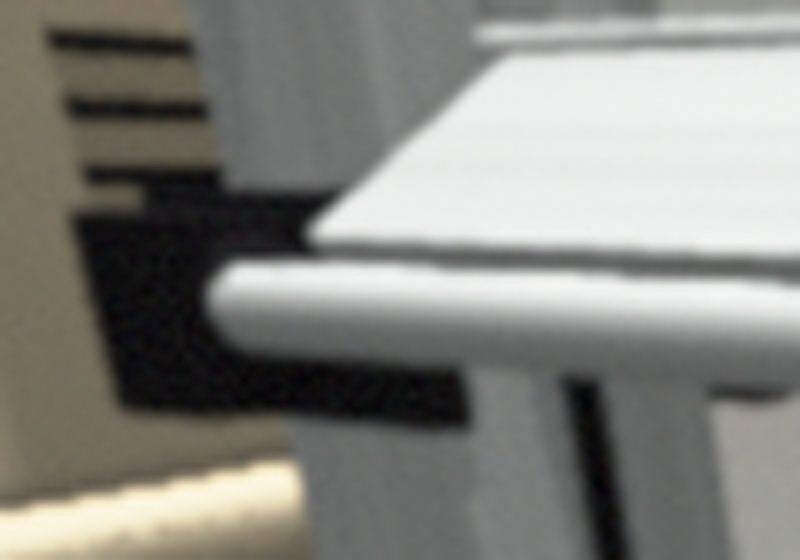

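```bash
python3 - <<'E'
from h import *
st();print(job_done());st()
E
```

```text
t 17.0 pos [0.4997 0.08   0.1994] x [ 0.801  0.561 -0.208] y [0.171 0.119 0.978] F [-0.08 -0.17 -0.4 ] q [-0.82  0.11  2.49  1.58  1.32 -1.01] w 0.0008079110456332105
the job is handed in; nothing more can be done
None
the job is handed in; nothing more can be done
```

The sash is at the pointer as far as the cameras can tell, and I handed the job in at about 17 s; no verdict was reported.

**What I did:** I put the closed fingertips about 23 mm under the middle of the lip. I pushed the sash up slowly and without jerks, from a lip height of about 0.122 m to about 0.280 m. Then I lowered the hand, drew it back clear of the lip and left it about 40 mm away.

**Last checks:**

| Check | Result |
|---|---|
| Underside of lip, wrist and top depth | 0.279–0.282 m |
| Pointer tip, direct wrist view before the lift | about 0.281 m |
| Middle of the clamp, measured from its top and bottom faces | about 0.282 m |
| Lip against pointer | agree to about 2 mm (limit 8 mm) |
| Force on the tool after backing off | about zero |
| Beaker, wash bottle, dish, spatula, reagent bottle | top-view pixels within about 3 of the start |

**What was not fully confirmed:**
- In the final wrist picture the tip itself is hidden behind the lip, so the last comparison relies on the clamp and the earlier view.
- The detector did not find the flask or jar in the final top view. Both still show in the pictures, and the hand never came near them.
- The arm ran into joint-range limits three times on the early moves and stopped short of the requested poses. I re-planned with the wrist flipped before touching the sash.

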